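Lift the slide rack out of the staining dish and hold it level to drain

ROBOT

A 6-joint arm with a two-finger parallel gripper is mounted at the origin on a cart in front of the work surface, level with it; the furniture and walls round the work are solid. World frame = base frame: x ahead of the robot, y to its left, z up, the work surface at z = 0. Lengths are in mm, angles in rad, forces in N, time in s.
With the tool pointing down it reaches from about 300 to 775 mm from the base axis. Payload 14.6 kg.
Tool frame: the origin (TCP) lies at the centre of the arm's flange, where the gripper is bolted on; the fingertips stand 173 mm ahead of it and the grasp point (between the pads) lies 155 mm ahead of it; z points along the fingers, y is the line along which they close (so a half turn about z gives the same grasp; the last joint's range is limited). The gripper opens to 85 mm and grips with 20 to 120 N. Pads are 22 mm wide; open, the fingers measure 114 mm over their backs; the gripper's body (76 mm by 85 mm) begins 54 mm behind the grasp point. The pads swing forward as they close: fully open they stand 13 mm farther back than shut.
Start: joints at [-1.373, 0.3, 1.521, -0, 1.321, -0.067], TCP at [143.938, -530.823, 404.681] pointing down, gripper open.
Joint ranges: [-3.03, 3.03], [-0.79, 2.21], [0.23, 2.52], [-1.04, 4.18], [0, 3.07], [-2.55, 2.55]. Speed limits (rad/s): [2.22, 2.22, 2.57, 3.14, 3.14, 3.14].

INTERFACE

Orientations are given as a unit quaternion [w, x, y, z].
In Python, from rig import bot, eyes gives the robot as it stands. Calls block until the motion is done:
- bot.move_to(position, orientation): joint-space move of the TCP to a pose.
- bot.servo_line(position, attitude=None, speed=150, until_force=None): straight line of the TCP; attitude=None keeps the orientation; speed is the mean speed in mm/s. With until_force (N) it stops when the force on the tool has changed by that much, and returns True; else False.
- bot.move_joints(angles): joint-space move.
- bot.move_gripper(opening, grip_force=None): finger opening in mm; grip_force is the grip in N (None keeps the last); returns when the fingers have stopped.
- bot.dwell(seconds).
- bot.ik(position, orientation): joint angles nearest the present ones, or None.
- eyes.read_camera(name): name is "scene" or "side" or "wrist"; returns a dict with "image" (384x512x3 uint8, blue, green, red), "depth" (384x512 float32, mm along the optical axis (not along the pixel's ray), 0 where there is no reading), "fovy" (degrees; the focal length in pixels is half the picture's height over the tangent of half this angle, whatever the lens; pixels are square), "cx", "cy" (the principal point, pixels), "eye" and "attitude" of the camera in the world; the wrist camera has in their place "mount" (4x4, takes a point from camera to tool coordinates, whose origin is the TCP and whose axes are the flange's). Camera axes: x right, y down, z forward; pixel columns grow to the right and rows downward; lengths in mm; the calibration is good to about 2 mm. A picture is of the moment at which its call begins: read the wrist's pose just before it.
A pose or a line that the arm cannot do raises bot.MotionError and nothing moves.
- bot.finish_job(): hands the job in; it is judged then, once.
Trained networks look in the newest picture that a camera, given by its name, has taken for a name from the list of things; names that differ only in an ending like _2 or _b are one class to them, and where a whole thing is asked for, a point or a joint stands for the part that bears it (a point fixed in the world has none). Each returns a list of dicts, best first, with "p" (0 to 1); they miss things now and then, are a little off and sometimes report something else, mostly with a low value. They report only what shows in the picture. A call takes as long as a camera call.
- eyes.look_for(camera, target): "pixel" ([row, column] in pixels, amid what is visible of it).
- eyes.trace(camera, target): "pixels" (384x512 bool, what is visible of it) and "pixel" ([row, column] in pixels, amid what is visible of it).
Readings, each from a call of its own:
- bot.read_clock(): time.
- bot.read_joint_positions(): joint angles.
- bot.read_qvel(): joint speeds.
- bot.read_effort(): joint torques, N m.
- bot.read_ee_pos(): TCP position.
- bot.read_tool_rot(): TCP orientation.
- bot.read_ft_force(): force on the tool from outside, world axes, zero at the start.
- bot.read_moment(): the same for the moment, N m.
- bot.read_grip_width(): finger opening in mm.
- bot.read_grip_force(): force on a finger pad.
Only numpy, scipy, OpenCV 4.12 (cv2) and the standard library are available. Lean on these libraries where they do the work, as an engineer would, in place of code of your own. Each camera call takes 0.05 s, during which the arm holds its last target. There are 200 camera calls.

TASK

Swing the magnifier lamp to the left until no part of its head is over the glass staining dish. Then stand up the slide rack's folding handle, lift the rack by it straight out of the dish and hold it level and still over the dish, its underside about 5 cm above the rim, so that it drains back into the dish. Finish while still holding it there, with the dish and the other things on the bench left where they stand.

Things in the scene. Friction and masses are not known exactly. Their poses are not given: they have to be found in the camera images.
- dish: open glass staining dish standing on the bench, outside 94 (x) x 108 (y) x 60 mm high, walls 4.5 mm, floor 6 mm thick, 0.7 kg, loose; origin at the centre of its underside, z up
- rack: stainless slide rack, 74 (x) x 82 (y) mm, holding eight glass slides on edge, about 0.3 kg with its handle; stands on the dish's floor with 4 to 5 mm of play to the walls; slides reach 30 mm above its underside; origin at the centre of its underside, z up; its handle's hinge axis is its y axis, 34 mm above its underside
- handle (a joint): angle of the rack's folding wire handle (rad): 0 upright, positive when it leans towards the rack's +x, stops at -0.65 and 0.65; swings freely and falls to a stop when let go
- handle_bar (a point): middle of the handle's blue grip, a bar 12 mm thick and 60 mm long parallel to the rack's y axis, 72 mm from the handle's hinge axis
- lamp_arm (a joint): swing angle of the lamp arm about its upright post (rad): 0 when the arm points along the stand's -x (towards the robot), grows as the head swings to the robot's left; range -0.35 to 1.6; stays where it is left (about 0.1 N m of friction)
- lamp_pivot (a point): the lamp's swing axis, at the top of the upright post (14 mm thick, on a white round base 110 mm across), at arm height 293 mm above the bench; the point does not turn with the arm
- lamp_head (a point): centre of the lens in the round white lamp head, 90 mm across, underside 275 mm and top 301 mm above the bench, 160 mm from the swing axis
- lamp_knob (a point): grip point of the lamp's knob, made for moving it: an upright round black knob at the outer edge of the lamp head, 16 mm thick, from the head's top at 301 mm to 336 mm above the bench; this point is at 322 mm, 215 mm from the swing axis, beyond the head on the same line
- forceps: steel forceps lying on the bench, 13 x 130 x 10 mm, bystander
- bottle_ethanol: clear bottle with blue cap, 56 mm across, 105 mm high, behind the microscope, bystander
- bottle_stain: amber bottle with white cap, 34 mm across, 78 mm high, behind the microscope, bystander

How it is judged (in metres and radians):
On the way, in this order (a step that is already met when the one before it is completed fails the run):
1. the lamp head is swung clear of the dish and rests, the rack still standing in the dish (horizontal distance between lamp_head and dish above 0.12 m and velocity of joint lamp_arm between -0.1 and 0.1 rad/s and z of rack in the frame of dish below 0.015 m), for 0.2 s.
2. the rack hangs from the fingers, wholly above the rim of the dish (z of rack in the frame of dish above 0.07 m and contact force between rack and the fingers above 0.5 N and contact force between rack and dish below 0.05 N), for 0.2 s.
At the end, for the whole second after the job is handed in: The rack hangs by its raised handle (within 0.45 rad of upright) in the fingers alone, underside 20-80 mm above the rim, centre within 22 mm of the dish's, tilt under 0.1 rad, under 20 mm/s and 0.2 rad/s; lamp head's centre over 120 mm aside from the dish's; dish upright, moved under 25 mm (z of rack in the frame of dish between 0.08 and 0.14 m and horizontal distance between rack and dish below 0.022 m and angle between rack's own z axis and vertical below 0.1 rad and linear speed of rack below 0.02 m/s and angular speed of rack below 0.2 rad/s and value of joint handle between -0.45 and 0.45 rad and contact force between rack and the fingers above 0.5 N and contact force between rack and dish below 0.05 N and contact force between rack and lamp_stand below 0.05 N and horizontal distance between lamp_head and dish above 0.12 m and distance of dish from where it was at the start of the episode below 0.025 m and angle between dish's own z axis and vertical below 0.05 rad); the arm keeps its last pose, push and grip.
It fails at once if the rack is tipped by more than 0.4 rad, so that slides would slip out (angle between rack's own z axis and vertical above 0.4 rad).
It fails at once if the dish is dragged more than 40 mm or tipped (distance of dish from where it was at the start of the episode above 0.04 m or angle between dish's own z axis and vertical above 0.2 rad).
It fails at once if a bystander is pushed more than 40 mm (distance of any of forceps, bottle_ethanol, bottle_stain from where it was at the start of the episode above 0.04 m).
It also fails if it takes over 61 s, if anything falls off the work surface, if the arm or the gripper's body presses on something with over 40 N, if the wrist force passes 120 N, or if a joint passes its speed limit or range.

## Working session

There is one attempt and no reset: what is moved stays moved. The work goes in short steps, each a Python script; the robot and the scene stay as the last script left them, time stands still between calls to the robot, and variables do not carry over. Pictures are saved under pics/ and viewed, at most 10 in all, crops included, and the job is handed in when it is done.

```bash
mkdir -p pics; ls
cat > h.py <<'E'
import numpy as np, cv2
from rig import bot, eyes
from scipy.spatial.transform import Rotation as R
def rot(q): return R.from_quat(np.roll(q,-1))
def pose(r):
    c={}
    if "mount" in r: raise 0
    a=np.array(r["attitude"]); Rm=rot(a).as_matrix() if a.size==4 else a.reshape(3,3)
    return Rm,np.array(r["eye"])
def cam(name):
    if name=="wrist":
        p=np.array(bot.read_ee_pos());q=rot(bot.read_tool_rot()).as_matrix()
        r=eyes.read_camera(name);M=np.array(r["mount"])
        r["R"]=q@M[:3,:3];r["t"]=q@M[:3,3]+p
    else:
        r=eyes.read_camera(name);r["R"],r["t"]=pose(r)
    r["f"]=r["image"].shape[0]/2/np.tan(np.radians(r["fovy"])/2)
    return r
def cloud(r):
    h,w=r["depth"].shape;v,u=np.mgrid[:h,:w];d=r["depth"]
    P=np.stack([(u-r["cx"])/r["f"]*d,(v-r["cy"])/r["f"]*d,d],-1)@r["R"].T+r["t"]
    P[d<=0]=np.nan
    return P
def ray(r,px,z):
    d=r["R"]@np.array([(px[1]-r["cx"])/r["f"],(px[0]-r["cy"])/r["f"],1])
    return r["t"]+d*(z-r["t"][2])/d[2]
E
python3 - <<'E'
from h import *
ims=[]
for n in ["scene","side","wrist"]:
    r=cam(n);ims.append(r["image"]);P=cloud(r);print(n,r["t"].round(),r["R"].round(2).tolist(),r["fovy"])
    for k in ["dish","rack","handle_bar","lamp_head","lamp_knob","lamp_pivot","forceps","bottle_ethanol"]:
        for d in eyes.trace(n,k)[:2]:
            m=d["pixels"];q=P[m];q=q[~np.isnan(q[:,0])]
            if len(q): print(n,k,round(d["p"],2),np.round(d["pixel"]),m.sum(),np.median(q,0).round(),np.percentile(q,2,0).round(),np.percentile(q,98,0).round())
cv2.imwrite("pics/a.png",ims[0]);cv2.imwrite("pics/b.png",ims[1])
E
```

```text
pics
rig.py
scene [ 63. 582. 735.] [[-0.78, -0.4, 0.49], [-0.63, 0.52, -0.58], [-0.02, -0.76, -0.65]] 55.18704384161139
scene dish 0.7 [271. 233.] 1514 [455. 196.  40.] [415. 130.   4.] [512. 239.  61.]
scene dish 0.66 [232. 226.] 116 [504. 188. 101.] [500. 151.  95.] [511. 216. 104.]
scene rack 0.82 [255. 240.] 731 [473. 180.  32.] [441. 141.  21.] [508. 221. 103.]
scene handle_bar 0.77 [238. 225.] 112 [504. 193. 101.] [499. 151.  18.] [556. 228. 104.]
scene lamp_head 0.9 [185. 212.] 2053 [476. 225. 296.] [408.  27.  11.] [662. 267. 331.]
scene lamp_knob 0.93 [182. 210.] 2057 [476. 225. 296.] [408.  61.  13.] [666. 267. 331.]
scene lamp_pivot 0.63 [195. 198.] 3557 [580. 214. 289.] [409. 161.   3.] [666. 266. 324.]
scene forceps 0.25 [184. 210.] 1995 [476. 226. 296.] [408.  60.  13.] [657. 267. 331.]
scene bottle_ethanol 0.42 [173. 237.] 8 [646.  -4. 104.] [639.  -7. 103.] [652.  -2. 105.]
side [357. 793. 634.] [[-0.97, -0.13, 0.19], [-0.23, 0.5, -0.83], [0.01, -0.86, -0.52]] 54.26158127930824
side dish 0.95 [289. 266.] 1461 [463. 231.  41.] [419. 127.   6.] [511. 238.  62.]
side rac
[... 181 characters left out ...]
5. 255.] 167 [506. 187. 101.] [478.  79.  25.] [524. 227. 105.]
side lamp_head 0.66 [183. 264.] 2278 [479. 223. 297.] [412. 177. 282.] [631. 266. 329.]
side lamp_knob 0.55 [254. 255.] 148 [506. 196. 102.] [475. 136.  48.] [514. 228. 105.]
side lamp_pivot 0.66 [188. 239.] 3561 [530. 211. 293.] [412. 160.   9.] [634. 265. 325.]
side lamp_pivot 0.47 [208. 237.] 300 [622. -49.  47.] [609. -70.   2.] [641. -42.  80.]
side forceps 0.51 [327. 340.] 14 [313. 260.   9.] [310. 171.   1.] [335. 271.  10.]
side bottle_ethanol 0.67 [217. 218.] 722 [644.  22.  63.] [623.  -7.   6.] [672.  32. 106.]
wrist [ 207. -514.  374.] [[0.26, -0.93, -0.25], [-0.96, -0.25, -0.07], [0.0, 0.26, -0.97]] 63.9583844612739
```

View pics/a.png

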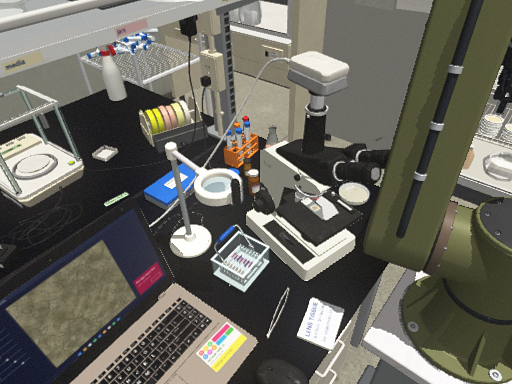

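View pics/b.png

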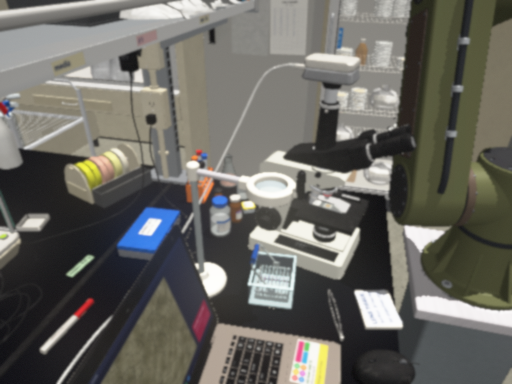

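Run:
```python
from h import *
for n in ["scene","side"]:
    r=cam(n);P=cloud(r);im=r["image"].astype(int);B,G,Rr=im[...,0],im[...,1],im[...,2]
    x,y,z=P[...,0],P[...,1],P[...,2]
    reg=(x>330)&(x<720)&(y>30)&(y<330)
    def st(m,l):
        q=P[m]; print(n,l,len(q),np.median(q,0).round(1) if len(q) else '', np.percentile(q,3,0).round() if len(q) else '', np.percentile(q,97,0).round() if len(q) else '');return q
    knob=st(reg&(z>304)&(z<345)&(x<560)&(im.max(-1)<80),"knob")
    head=st(reg&(z>296)&(z<305)&(x<530)&(im.min(-1)>120),"headtop")
    if len(head):
        A=np.c_[2*head[:,:2],np.ones(len(head))];s=np.linalg.lstsq(A,(head[:,:2]**2).sum(1),rcond=None)[0];print("circle",s[:2].round(1),np.sqrt(s[2]+s[0]**2+s[1]**2).round(1))
        mn=cv2.minEnclosingCircle(head[:,:2].astype(np.float32));print("minc",mn)
    st(reg&(z>270)&(z<340)&(x>590),"post top")
    bar=st(reg&(z>85)&(z<115)&(B>Rr+50)&(x<560)&(y>120)&(y<250),"bar")
    if len(bar):
        l=cv2.fitLine(bar[:,:2].astype(np.float32),cv2.DIST_HUBER,0,.01,.01).ravel();print("barline",l.round(3),"ang from y",np.degrees(np.arctan2(l[0],l[1])).round(1))
    d=st(reg&(z>55)&(z<66)&(x<530)&(y>110)&(y<255),"rim")
    if len(d)>5: print(cv2.minAreaRect(d[:,:2].astype(np.float32)))
    # obstacles: heightmap
    H=np.full((18,24),0.)
    ok=(x>200)&(x<1100)&(y>-500)&(y<700)&(z>20)
    np.maximum.at(H,(((x[ok]-200)//50).astype(int),((y[ok]+500)//50).astype(int)),z[ok])
    print("rows x200+50i, cols y -500+50j");print(H.round(-1).astype(int).tolist().__str__().replace("],","],\n"))
```

```text
scene knob 477 [387.3  38.7 320.5] [332.  31. 305.] [416. 238. 342.]
scene headtop 615 [476.7 233.  299.6] [431. 185. 297.] [523. 266. 301.]
circle [471.5 224.9] 38.9
minc ((476.9605712890625, 222.0034942626953), 52.47726058959961)
scene post top 339 [618.5 203.  296.7] [593.  37. 276.] [632. 214. 310.]
scene bar 103 [504.  186.  101.4] [500. 158.  97.] [511. 214. 104.]
barline [ 1.15000e-01 -9.93000e-01  5.04014e+02  1.86231e+02] ang from y 173.4
scene rim 400 [461.8 192.5  58.9] [415. 129.  56.] [512. 239.  62.]
((463.74969482421875, 182.5847930908203), (96.13290405273438, 110.8752670288086), 3.6651666164398193)
rows x200+50i, cols y -500+50j
[[0, 0, 0, 0, 0, 0, 0, 0, 0, 600, 600, 450, 360, 0, 0, 0, 50, 40, 0, 0, 0, 0, 0, 0],
 [0, 0, 0, 0, 0, 0, 0, 0, 0, 340, 370, 370, 350, 0, 0, 0, 40, 40, 0, 0, 0, 0, 0, 0],
 [0, 0, 0, 0, 0, 0, 0, 0, 0, 480, 480, 450, 140, 0, 0, 0, 20, 20, 20, 0, 0, 0, 0, 0],
 [0, 0, 0, 0, 0, 0, 0, 0, 140, 480, 480, 480, 130, 0, 0, 0, 20, 20, 20, 20, 0, 0, 0, 0],
 [0, 0, 0, 0, 0, 0, 0, 0, 0, 480, 480, 250, 60, 300, 340, 300, 30, 30, 30, 30, 30, 0, 0, 0],
 [0, 0, 0
[... 2864 characters left out ...]
0, 570, 560, 540, 540, 540, 540, 540, 540, 540, 540, 0, 0, 0, 0],
 [0, 0, 0, 0, 0, 500, 130, 80, 0, 40, 570, 560, 540, 540, 540, 540, 540, 540, 540, 0, 0, 0, 0, 0],
 [0, 0, 0, 0, 0, 480, 130, 60, 20, 40, 540, 560, 580, 580, 540, 540, 540, 540, 0, 0, 0, 0, 0, 0],
 [0, 0, 0, 0, 430, 460, 440, 90, 40, 40, 40, 40, 40, 580, 540, 540, 540, 0, 0, 0, 0, 0, 0, 0],
 [0, 0, 0, 0, 0, 450, 440, 130, 40, 0, 0, 0, 0, 580, 540, 540, 0, 0, 0, 0, 0, 0, 0, 0],
 [0, 0, 0, 0, 0, 390, 430, 200, 50, 0, 0, 0, 0, 580, 0, 0, 0, 0, 0, 0, 0, 0, 0, 0],
 [0, 0, 0, 0, 0, 110, 100, 70, 50, 50, 0, 0, 0, 0, 0, 0, 20, 0, 0, 0, 0, 0, 0, 0],
 [0, 0, 0, 0, 0, 110, 110, 110, 100, 100, 0, 0, 0, 0, 70, 70, 30, 0, 0, 0, 0, 0, 0, 0]]
```

```bash
cat >> h.py <<'E'
def down(a):
    "tool pointing down, fingers closing along direction at angle a from world x"
    y=np.array([np.cos(a),np.sin(a),0]);z=np.array([0,0,-1.]);x=np.cross(y,z)
    return np.roll(R.from_matrix(np.c_[x,y,z]).as_quat(),1)
def tcp(p): return [p[0],p[1],p[2]+155]
E
python3 - <<'E'
from h import *
q=bot.read_tool_rot();print(rot(q).as_matrix().round(2).tolist())
p=np.array(bot.read_ee_pos())
for z in (650,700,750,800):
    print(z,bot.ik([p[0],p[1],z],q), bot.ik([p[0]*.8,p[1]*.8,z],q))
for a in (np.pi/2-.13,-np.pi/2-.13): print(bot.ik(tcp([417,234,327]),down(a)),bot.ik(tcp([496,373,327]),down(a-.77)))
for a in (0.08,np.pi+.08): print(bot.ik(tcp([507,185,98]),down(a)))
E
```

```text
[[0.97, 0.26, 0.0], [0.26, -0.97, 0.0], [0.0, -0.0, -1.0]]
650 [-1.37259303e+00  2.58751226e-01  1.01897938e+00  2.60615360e-05
  1.86388985e+00 -6.65900507e-02] [-1.38927733e+00 -1.04089919e-02  1.32006568e+00  2.53423038e-05
  1.83196418e+00 -8.32753311e-02]
700 [-1.37259303e+00  2.94690246e-01  8.58083189e-01  2.73012623e-05
  1.98884701e+00 -6.65864965e-02] [-1.38927733e+00  1.68590594e-02  1.17844790e+00  2.63167273e-05
  1.94631390e+00 -8.32722230e-02]
750 [-1.37259303e+00  3.55470791e-01  6.56655360e-01  2.94242009e-05
  2.12949430e+00 -6.65819830e-02] [-1.38927733e+00  5.97495533e-02  1.01563284e+00  2.78291379e-05
  2.06623847e+00 -8.32686442e-02]
800 [-1.37259303e+00  4.65572346e-01  3.66314600e-01  3.37535811e-05
  2.30973350e+00 -6.65748471e-02] [-1.38927733e+00  1.22773773e-01  8.21650834e-01  3.02204872e-05
  2.19719626e+00 -8.32641585e-02]
[ 4.34747158e-01  8.63666956e-02  1.59588405e+00 -4.44089210e-16
  1.45934191e+00 -1.00604917e+00] [ 5.85780807e-01  4.21414834e-01  1.18068774e+00 -4.44089210e-16
  1.53949008e+00 -8.50155201e-02]
[ 4.34747158e-01  8.63666956e-02  1.59588405e+00 -4.44089210e-16
  1.45934191e+00  2.13554348e+00] None
[ 2.82011339e-01  4.52840865e-01  1.69452710e+00 -4.44089210e-16
  9.94224684e-01  2.02011339e-01]
None
```

Run:
```python
from h import *
p=np.array(bot.read_ee_pos())
bot.servo_line([p[0]*.87,p[1]*.87,740],speed=250)
j=np.array(bot.read_joint_positions());print(j.round(3))
g=np.array(bot.ik([417,234,700],down(np.pi/2-.13)));print(g.round(3),bot.read_clock())
j[0]=g[0];j[5]=g[5];bot.move_joints(list(j));print(bot.read_ee_pos(),bot.read_clock())
r=cam("wrist");P=cloud(r);im=r["image"];cv2.imwrite("pics/w1.png",im)
for k in ["dish","rack","handle_bar","lamp_head","lamp_knob"]:
    for d in eyes.trace("wrist",k)[:2]:
        m=d["pixels"];q=P[m];q=q[~np.isnan(q[:,0])]
        if len(q): print(k,round(d["p"],2),np.round(d["pixel"]),m.sum(),np.median(q,0).round(),np.percentile(q,2,0).round(),np.percentile(q,98,0).round())
z=P[...,2]
m=(z>328)&(z<342)&(P[...,0]>300)&(P[...,1]>150)&(P[...,1]<320);print("knobtop",m.sum(),P[m].mean(0) if m.any() else '')
m=(z>294)&(z<305)&(P[...,0]>400)&(P[...,1]>150)&(P[...,1]<320)
if m.any(): print("head",m.sum(),cv2.minEnclosingCircle(P[m][:,:2].astype(np.float32)))
```

```text
[-1.383  0.145  0.947  0.     2.05  -0.077]
[ 0.435  0.109  1.081 -0.     1.952 -1.006] 2.975
[417.91039565 233.79765856 739.13512351] 5.6417
dish 0.91 [152. 224.] 672 [434. 165.  36.] [416. 124.   4.] [509. 229.  62.]
rack 0.9 [170. 227.] 509 [461. 160.  21.] [431. 136.   4.] [492. 212.  45.]
rack 0.27 [212. 252.] 4549 [480. 213. 299.] [412. 168.  37.] [630. 260. 333.]
handle_bar 0.57 [179. 215.] 15 [479. 137.  57.] [472. 136.  48.] [484. 138.  65.]
lamp_head 0.74 [210. 253.] 4563 [480. 212. 298.] [413. 165.  19.] [633. 260. 333.]
lamp_knob 0.76 [208. 250.] 4537 [480. 212. 299.] [413. 167.  29.] [632. 260. 333.]
knobtop 125 [414.90688223 228.06053411 334.16554266]
head 2633 ((519.9093017578125, 197.96527099609375), 116.33880615234375)
```

View pics/w1.png

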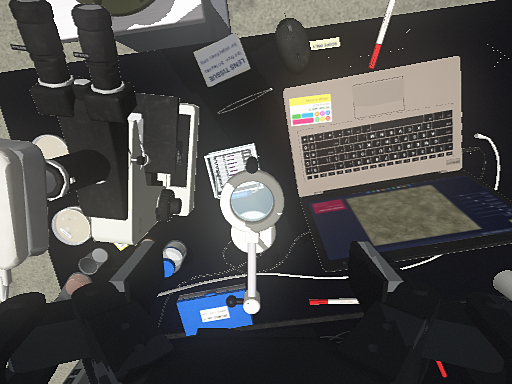

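Run:
```python
from h import *
bot.move_gripper(64)
piv=np.array([630,205.]);th0=np.arctan2(231-205,630-416)
def K(th): return [*(piv+215*np.array([-np.cos(th),np.sin(th)])),327]
bot.servo_line(tcp(K(th0)),down(np.pi/2-th0),speed=150)
bot.move_gripper(26,20);print(bot.read_grip_width(),bot.read_ft_force(),bot.read_clock())
try:
    for th in np.linspace(th0,.97,8)[1:]:
        bot.servo_line(tcp(K(th)),down(np.pi/2-th),speed=70)
        print(round(th,2),np.round(bot.read_ft_force(),1),round(bot.read_clock(),1))
except bot.MotionError as e: print(e)
bot.dwell(.3)
for n in ["scene","side"]:
    r=cam(n);cv2.imwrite(f"pics/c_{n}.png",r["image"])
```

```text
25.932540514662026 [ 0.04472226 -0.50448196 -0.7624532 ] 8.6083
0.24 [-0.8  0.4  0.3] 9.1
0.36 [0.3 1.4 0. ] 9.7
0.48 [ 0.2 -1.4  0. ] 10.2
0.61 [ 0.3 -0.2  0.4] 10.7
0.73 [-0.1 -0.3  0.6] 11.2
0.85 [ 0.3 -0.1 -0.3] 11.8
0.97 [ 0.2  0.1 -0.2] 12.3
```

View pics/c_scene.png

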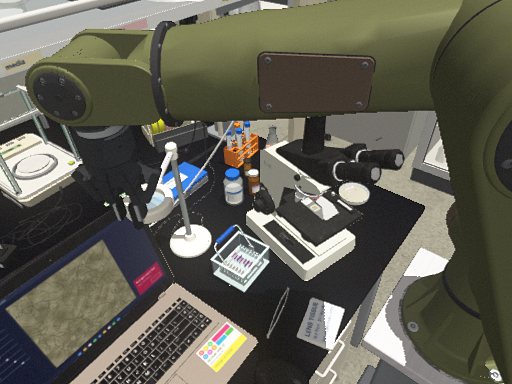

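Run:
```python
from h import *
p=np.array(bot.read_ee_pos())
bot.servo_line([p[0],p[1],570],speed=150)
bot.servo_line([500,185,480],down(.08),speed=200);bot.dwell(.4);bot.move_gripper(50)
for n in ["wrist","scene","side"]:
    r=cam(n);P=cloud(r);im=r["image"].astype(int);cv2.imwrite(f"pics/d_{n}.png",r["image"])
    x,y,z=P[...,0],P[...,1],P[...,2]
    reg=(x>380)&(x<560)&(y>110)&(y<260)
    bar=P[reg&(z>88)&(z<112)&(im[...,0]>im[...,2]+50)]
    if len(bar)>10:
        b=cv2.minAreaRect(bar[:,:2].astype(np.float32));l=cv2.fitLine(bar[:,:2].astype(np.float32),cv2.DIST_HUBER,0,.01,.01).ravel()
        print(n,"bar",len(bar),np.round(b[0]),np.round(b[1]),b[2],np.median(bar,0).round(1),l[:2].round(3),np.percentile(bar,98,0).round(1))
    d=P[reg&(z>56)&(z<66)&(x<530)]
    if len(d)>10: print(n,"rim",len(d),cv2.minAreaRect(d[:,:2].astype(np.float32)))
    k=reg&(z>10)&(z<45)
    for t in eyes.trace(n,"rack")[:1]:
        q=P[t["pixels"]&k];
        if len(q): print(n,"rack",t["p"],cv2.minAreaRect(q[:,:2].astype(np.float32)))
    lh=P[(z>270)&(z<306)&(x<640)&(x>420)&(y>240)&(y<420)&(im.min(-1)>110)]
    if len(lh): print(n,"lamp",np.median(lh,0).round(),np.percentile(lh,[1,99],axis=0).round().tolist())
print(bot.read_clock())
```

```text
wrist bar 61 [508. 182.] [ 9. 59.] 4.83839225769043 [508.6 158.  102.4] [ 0.067 -0.998] [514.3 208.7 104.3]
wrist rim 1138 ((465.7669372558594, 179.14869689941406), (95.47911834716797, 109.41309356689453), 5.002803325653076)
wrist rack 0.64 ((464.4229736328125, 176.7937774658203), (82.8514633178711, 95.7965316772461), 5.552580833435059)
wrist lamp [553. 291. 300.] [[507.0, 242.0, 283.0], [600.0, 302.0, 302.0]]
scene bar 99 [505. 186.] [10. 59.] 4.2526116371154785 [503.8 187.7 101.1] [ 0.052 -0.999] [509.4 214.3 103.9]
scene rim 373 ((464.21368408203125, 182.9572296142578), (96.31846618652344, 109.93473815917969), 4.0663580894470215)
scene rack 0.79 ((475.50067138671875, 176.1743621826172), (68.58482360839844, 85.17353057861328), 4.813450336456299)
scene lamp [536. 329. 296.] [[493.0, 248.0, 280.0], [595.0, 377.0, 302.0]]
side bar 13 [506. 184.] [ 7. 57.] 7.545238494873047 [507.9 159.8 104. ] [ 0.075 -0.997] [512.3 213.  104.7]
side rim 410 ((466.48773193359375, 180.84524536132812), (95.7284927368164, 111.04383087158203), 4.640256404876709)
side rack 0.7 ((469.3696594238281, 164.2567596435547), (81.96448516845703, 71.81085968017578), 3.6487233638763428)
side lamp [544. 336. 298.] [[495.0, 248.0, 280.0], [598.0, 376.0, 303.0]]
15.7083
```

View pics/d_wrist.png

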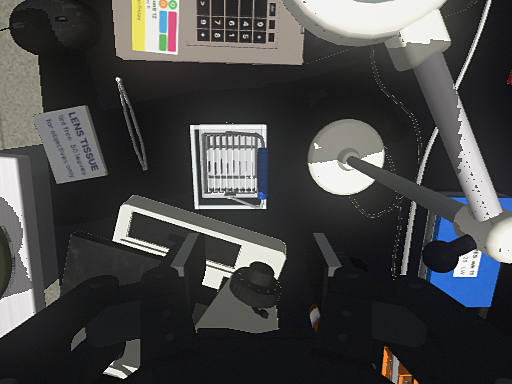

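Run:
```python
from h import *
yaw=.08;ex=np.array([np.cos(yaw),np.sin(yaw)]);c=np.array([465.5,181.5])
def B(a): return [*(c+72*np.sin(a)*ex),40+72*np.cos(a)]
try:
    s=tcp(B(.62));bot.servo_line([s[0],s[1],340],down(yaw),speed=150)
    print("touch",bot.servo_line(s,speed=60,until_force=6),bot.read_ee_pos(),s)
    bot.move_gripper(26,20);print(bot.read_grip_width(),np.round(bot.read_ft_force(),1))
    for a in (.45,.3,.15,0): bot.servo_line(tcp(B(a)),speed=50);print(a,np.round(bot.read_ft_force(),1))
    bot.dwell(.3)
except bot.MotionError as e: print(e)
r=cam("side");cv2.imwrite("pics/e.png",cv2.resize(r["image"][160:330,180:400],None,fx=3,fy=3))
print(bot.read_clock())
```

```text
touch False [507.27943521 184.87583628 253.93984216] [np.float64(507.200732440069), np.float64(184.8431937868561), np.float64(253.59924887970243)]
26.168143075852925 [-0.1 -0.1  0.2]
0.45 [-0.3  0.4  0.6]
0.3 [ 0.9  0.  -0.2]
0.15 [ 0.4 -0.3  0.3]
0 [-0.1  0.2  0.3]
20.5833
```

View pics/e.png

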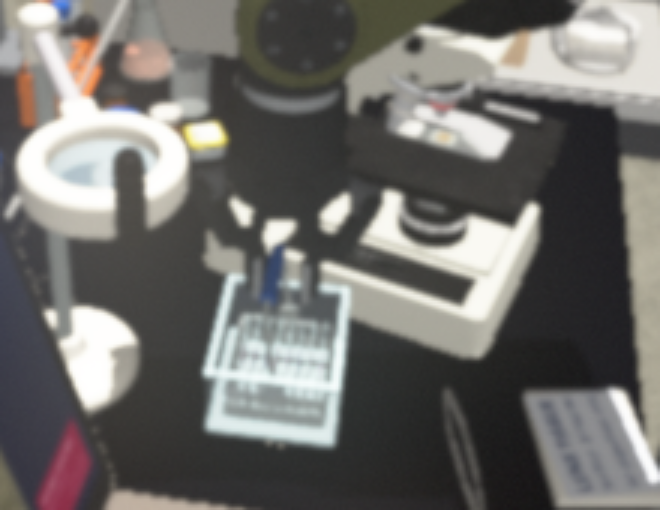

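Run:
```python
from h import *
bot.move_gripper(0,60);print(bot.read_grip_width(),bot.read_grip_force(),np.round(bot.read_ft_force(),1))
p=np.array(bot.read_ee_pos())
for dz in (15,40,70,104):
    bot.servo_line([p[0],p[1],p[2]+dz],speed=30);print(dz,np.round(bot.read_ft_force(),1),bot.read_grip_width())
bot.dwell(1.5);print(np.round(bot.read_ft_force(),1),bot.read_clock())
for n in ["scene","side"]:
    r=cam(n);P=cloud(r);x,y,z=P[...,0],P[...,1],P[...,2]
    d=P[(x>390)&(x<530)&(y>110)&(y<260)&(z>54)&(z<66)];print(n,"rim",cv2.minAreaRect(d[:,:2].astype(np.float32)))
    d=P[(x>390)&(x<530)&(y>110)&(y<260)&(z>104)&(z<150)];print(n,"rack",len(d),cv2.minAreaRect(d[:,:2].astype(np.float32)),np.percentile(d[:,2],[1,5,50,95]))
    cv2.imwrite(f"pics/f_{n}.png",cv2.resize(r["image"][140:330,170:400],None,fx=3,fy=3))
```

```text
10.07064041712583 58.4088259935379 [ 0.3 -0.   2.7]
15 [-0.6 -0.3 -2.9] 9.979957238643022
40 [ 0.6 -0.5 -2.1] 10.257885999144868
70 [-0.7 -0.2 -2.2] 10.018985928709544
104 [ 0.4  0.1 -2.9] 10.082262390594847
[-0.2  0.7 -2.3] 26.4333
scene rim ((464.5746154785156, 182.67288208007812), (95.80862426757812, 110.7296142578125), 4.69863748550415)
scene rack 1193 ((462.8354187011719, 183.24949645996094), (76.45398712158203, 90.92829132080078), 4.635467529296875) [110.80929895 113.45374912 132.56221856 140.14870167]
side rim ((466.52435302734375, 180.73724365234375), (95.63168334960938, 112.33221435546875), 4.832852840423584)
side rack 993 ((464.74237060546875, 181.52268981933594), (75.93336486816406, 90.79879760742188), 4.607850551605225) [111.37687024 113.34887657 129.94940604 142.42294077]
```

View pics/f_side.png

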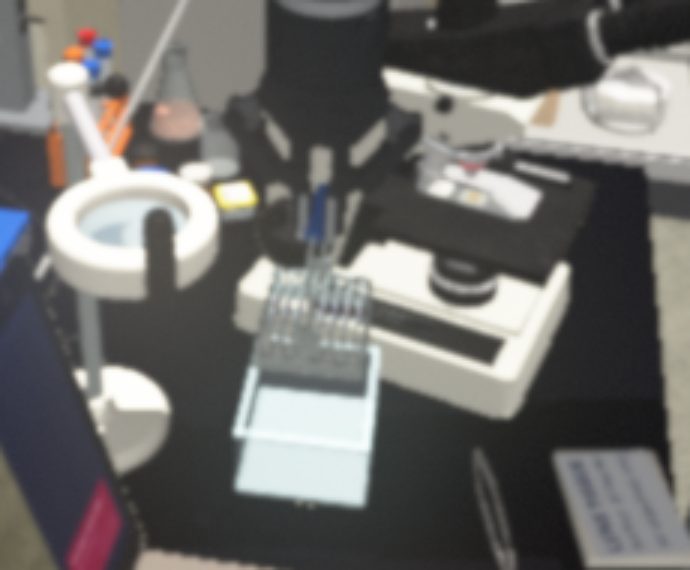

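View pics/f_scene.png

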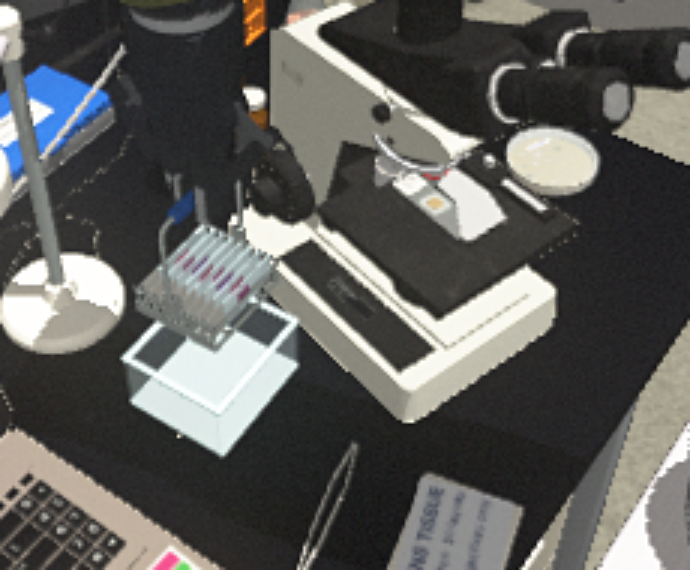

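The rack hangs level from its upright handle. Its underside is at about 110 mm, centred over the dish to within 2 mm, and the dish hasn't moved. The lamp head is well off to the side.

```bash
python3 -c "
from rig import bot
bot.dwell(1);print(bot.read_grip_force(),bot.finish_job())"
```

```text
the job is handed in; nothing more can be done
58.37452411651611 None
```

I handed the job in while the gripper held the rack level by its upright handle, underside about 5 cm above the rim and centred over the dish to about 2 mm; the lamp was clear on the left, the dish had not measurably moved, and the judge's verdict was not returned to me.

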